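# Run in a wooden toy locomotive on its dished track

### The job

The wooden locomotive has freshly waxed axles and needs running in on its dished track: take it by the funnel, draw it about 20 cm up the track from the middle and let go. While it then rolls to and fro by itself for at least six seconds, counted from when your fingers are clear of it, keep your open fingers astride the funnel all the time, moving along with it, ready to catch it but not touching it. Then close on the funnel to catch it, bring it back to rest in the middle of the track and let go; never let it run into the end stops, and leave everything else on the table alone.

Things in the scene. Friction and masses are not known exactly. Their poses are not given: they have to be found in the camera images.
- track: fixed track, 820 x 130 mm, across in front of the robot: a plywood strip bent to a shallow hollow (arc of 5.0 m radius), with low guide strips (to 43 mm above the table in the middle) and stop blocks 95 mm high at both ends. Origin on the table under the middle, the lowest point, where the running surface is 34 mm above the table; x along the track, the way the locomotive faces; y across; z up
- loco: wooden locomotive, about 0.6 kg, 196 mm long, 84 wide, 160 high. Origin midway along it on the running surface; x forwards, z up. Guided by the track, it rolls 270 mm either way from the middle to the stops. Let go, it swings with a period of about 4.6 s, losing 10 to 35 mm per half swing; within 4 mm of the middle it stays. Smokebox 105, cab roof (26 to 90 behind origin, 78 wide) 132 mm high
- funnel (a point): grip point on the axis of the funnel, an upright wooden dowel 30 mm in diameter, 55 mm clear above the smokebox. The point is 17 mm below the funnel's top, 55 mm ahead of the locomotive's origin, 143 mm above the running surface; it moves with the locomotive. Astride means the tool point between the open fingers stays within 30 mm of it
- glue: bystander: white glue bottle 48 mm in diameter, 125 mm high, standing beside the track on its far side; origin under its centre
- wax_tin: bystander: round metal tin 72 mm in diameter, 30 mm high, beside the track on its far side; origin under its centre
- peg_doll: bystander: turned wooden doll 38 mm in diameter, 79 mm high, beside the track on its far side; origin under its centre
- wagon: bystander: open wooden wagon 130 by 82 mm, 69 mm high, on the left; origin under its centre
- pen_pot: bystander: white pot of pens, 72 mm in diameter, 130 mm high, farther off behind the track; origin under its centre
- car: bystander: small wooden car 120 mm long, 59 mm high, on the right; origin under its centre

How it is judged (in metres and radians):
On the way, in this order (a step that is already met when the one before it is completed fails the run):
1. the locomotive is held at least 160 mm up the track from the middle (contact force between the fingers and loco above 1 N and (x of loco in the frame of track above 0.16 m or x of loco in the frame of track below -0.16 m)), for 0.1 s.
2. for 6 s on end the locomotive rolls to and fro untouched while the tool point stays within 30 mm of the grip point of the funnel (contact force between anything else and loco below 0.2 N and distance between the grasp point and funnel below 0.03 m and (linear speed of loco above 0.05 m/s or x of loco in the frame of track above 0.04 m or x of loco in the frame of track below -0.04 m)), for 6 s.
3. the fingers have caught the locomotive and hold it still (contact force between the fingers and loco above 1 N and linear speed of loco below 0.03 m/s), for 0.2 s.
At the end, for the whole second after the job is handed in: the locomotive stands released and at rest (under 20 mm/s) within 30 mm of the middle of the track (x of loco in the frame of track between -0.03 and 0.03 m and linear speed of loco below 0.02 m/s and contact force between anything else and loco below 0.2 N); the robot touches nothing.
It fails at once if the locomotive runs into an end stop (x of loco in the frame of track above 0.262 m or x of loco in the frame of track below -0.262 m).
It fails at once if something else on the table is shifted by more than 30 mm (distance of any of glue, wax_tin, peg_doll, wagon, pen_pot, car from where it was at the start of the episode above 0.03 m).
It also fails if it takes over 69 s, if anything falls off the work surface, if the arm or the gripper's body presses on something with over 40 N, if the wrist force passes 120 N, or if a joint passes its speed limit or range.

### The arm

A 6-joint arm with a two-finger parallel gripper is mounted at the origin on the work surface. World frame = base frame: x ahead of the robot, y to its left, z up, the work surface at z = 0. Lengths are in mm, angles in degrees, forces in N, time in s.
With the tool pointing down it reaches from about 325 to 850 mm from the base axis. Payload 15.5 kg.
Tool frame: the origin (TCP) lies between the finger pads, 19 mm behind the fingertips; this is the grasp point; z points along the fingers, y is the line along which they close (so a half turn about z gives the same grasp; the last joint's range is limited). The gripper opens to 91 mm and grips with 3 to 60 N. Pads are 32 mm wide; open, the fingers measure 118 mm over their backs; the gripper's body (76 mm by 178 mm) begins 60 mm behind the grasp point.
Start: joints at [-69.013, 28.281, 77.091, -0, 74.628, -5.472], TCP at [278.476, -559.533, 232.715] pointing down, gripper open.
Joint ranges: [-166.48, 166.48], [-47.26, 123.95], [12.59, 153.08], [-70.14, 250.14], [6.76, 159.57], [-176.63, 176.63]. Speed limits (degrees/s): [108.29, 108.29, 147.25, 172.46, 172.46, 172.46].

### API

Orientations are given as [roll, pitch, yaw] about the fixed x, y, z axes, in that order (R = Rz(yaw) Ry(pitch) Rx(roll)).
In Python, from workcell import r gives the robot as it stands.
- The arm moves only by the tool move_arm, never from a script. Its argument "series" is one flat list of numbers, 6 for each row, row after row: the shift along the tool's x, y, z in mm, then the turn, a rotation vector about the tool's x, y, z in rad. In form: [x, y, z, ax, ay, az, x, y, z, ax, ay, az, ...]. A call has 1 to 20 rows; each row shifts and turns the commanded pose from where the row before left it, along the tool's axes as they then stand; what a row does not reach is not made up. A row lasts 1/12 s, in which the tool goes at most 41.7 mm and 7.16 degrees, less where a joint would pass 70% of its speed; a pose out of reach is approached as far as the arm can. A call with a gripper value outside its range is refused whole. "grip" is the opening, from 0 (shut) to 1 (fully open), set as the call begins (left out, the last holds). The fingers move at their own pace and stop on an object; "squeeze" is the grip in N (left out, the last holds). Time passes only in rows, so rows that do not move let the fingers close. It gives the time, the measured TCP pose, the force, the opening and the grip force at its end, in the units of the state.
- r.observe(): the state, without advancing time (a new reading comes with each control period).
- r.get_image(name): name is "scene" or "top"; returns a dict with "color" (420x560x3 uint8, blue, green, red), "vertical_fov" (degrees; the focal length in pixels is half the picture's height over the tangent of half this angle, whatever the lens; pixels are square), "cx", "cy" (the principal point, pixels), "extrinsics" (4x4, takes a point from camera to world coordinates). Camera axes: x right, y up, looking along -z (the intrinsics and any distortion apply to the point x, -y, -z); pixel columns grow to the right and rows downward; lengths in mm; the calibration is good to about 2 mm. A picture is of the moment at which its call begins. There is no depth.
- r.finish_job(): hands the job in; it is judged then, once.
The state is a dict: "time": time; "joint_positions": joint angles; "qvel": joint speeds; "effort": joint torques, N m; "ee_pos": TCP position; "orientation": TCP orientation; "contact_force": force on the tool from outside, world axes, zero at the start; "moment": the same for the moment, N m; "grip_width": finger opening in mm; "grasp_force": force on a finger pad.
Only numpy, scipy, OpenCV 4.12 (cv2) and the standard library are available. Lean on these libraries where they do the work, as an engineer would, in place of code of your own. Each camera call takes 0.05 s, during which the arm holds its last target. There are 200 camera calls.

## Working session

There is one attempt and no reset: what is moved stays moved. The work goes in short steps, Python scripts to look and compute and a tool call to move; the robot and the scene stay as the last step left them, time stands still between calls to the robot, and variables do not carry over. Pictures are saved under pics/ and viewed, at most 10 in all, crops included, and the job is handed in when it is done.

Besides the shell and the picture viewer there is one more tool, called after "Call:" as name(argument=value, ...) on one line, values as JSON. move_arm: Moves the arm, as the interface text tells. Its arguments: {"type":"object","properties":{"series":{"type":"array","items":{"type":"number"}},"grip":{"type":"number"},"squeeze":{"type":"number"}},"required":["series"]}

```bash
mkdir -p pics; ls; cat > h.py <<'E'
import numpy as np,cv2
from workcell import r
def K(im):
    h=im["color"].shape[0]; f=h/2/np.tan(np.radians(im["vertical_fov"])/2); return f
def proj(im,P):
    E=np.array(im["extrinsics"]); p=(np.c_[np.atleast_2d(P),np.ones(len(np.atleast_2d(P)))]@np.linalg.inv(E).T)[:,:3]
    f=K(im); return np.c_[im["cx"]+f*p[:,0]/-p[:,2], im["cy"]-f*p[:,1]/-p[:,2]]
def atz(im,uv,z):
    E=np.array(im["extrinsics"]); f=K(im)
    d=E[:3,:3]@np.array([(uv[0]-im["cx"])/f,-(uv[1]-im["cy"])/f,-1]); o=E[:3,3]
    return o+d*(z-o[2])/d[2]
E
python3 - <<'E'
from h import *
for n in("scene","top"):
    im=r.get_image(n); cv2.imwrite(f"pics/{n}0.png",im["color"]); print({k:v for k,v in im.items() if k!="color"})
    np.save(f"pics/{n}0.npy",im,allow_pickle=True)
print(r.observe())
E
```

```text
pics
{'vertical_fov': 53.11476548115539, 'cx': 274.80859664476185, 'cy': 205.35695449514336, 'extrinsics': array([[ 4.00284558e-01, -5.55338202e-01,  7.28952504e-01,
         1.62499765e+03],
       [ 9.16249687e-01,  2.56501241e-01, -3.07723291e-01,
        -4.28472680e+02],
       [-1.60867233e-02,  7.91079386e-01,  6.11501940e-01,
         9.56529721e+02],
       [ 0.00000000e+00,  0.00000000e+00,  0.00000000e+00,
         1.00000000e+00]])}
{'vertical_fov': 45.906861945225785, 'cx': 276.5142309789813, 'cy': 209.04933917044661, 'extrinsics': array([[ 7.85053919e-02,  9.75835891e-01, -2.03914728e-01,
         3.19947074e+02],
       [-9.96911497e-01,  7.72742912e-02, -1.40053688e-02,
        -5.69486211e+00],
       [ 2.09042453e-03,  2.04384434e-01,  9.78888468e-01,
         1.68677591e+03],
       [ 0.00000000e+00,  0.00000000e+00,  0.00000000e+00,
         1.00000000e+00]])}
{'time': 0.1, 'joint_positions': array([-6.90139066e+01,  2.83107756e+01,  7.71226524e+01, -8.14999696e-04,
        7.46278728e+01, -5.47160326e+00]), 'qvel': array([ 0.07720329, -0.04528598, -0.03921859,  0.01997046, -0.00947573,
       -0.03477974]), 'effort': array([ 4.29340769e-03, -8.80240774e+01, -3.82544625e+01,  7.10716727e-02,
        4.82302776e-02, -7.25793825e-06]), 'ee_pos': array([ 278.34917904, -559.24883121,  232.20932048]), 'orientation': array([-1.79938904e+02, -5.06314660e-03,  2.64579104e+01]), 'contact_force': array([0.44373864, 0.33009189, 0.64150512]), 'moment': array([ 0.04171103, -0.0244133 , -0.05453129]), 'grasp_force': 0.0, 'grip_width': 91.02245665206468}
```

View pics/scene0.png

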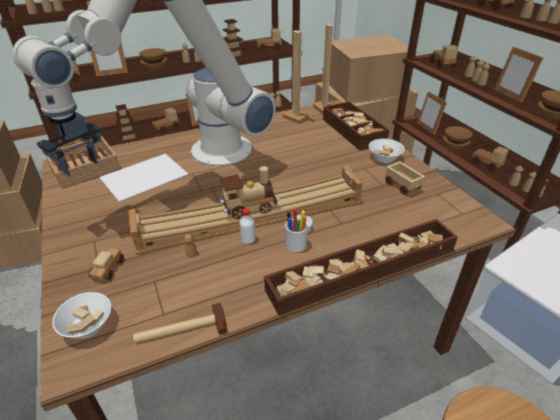

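View pics/top0.png

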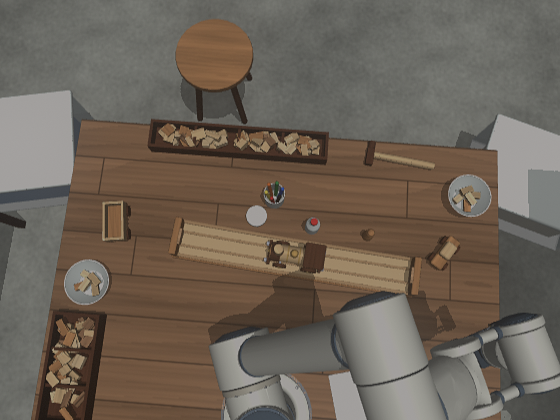

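The scene view shows the loco near mid-track and facing left (+y), with the glue, tin and pot behind the track. In the top view the stops are near (177,237) and (415,275), and the loco is near (295,255). I'll enlarge that area.

```bash
python3 - <<'E'
from h import *
a=np.load("pics/top0.npy",allow_pickle=True).item()["color"]; b=np.load("pics/scene0.npy",allow_pickle=True).item()["color"]
A=cv2.resize(a[205:305,160:430],None,fx=2.9,fy=2.9,interpolation=cv2.INTER_CUBIC)
B=cv2.resize(b[155:255,120:390],None,fx=2.9,fy=2.9,interpolation=cv2.INTER_CUBIC)
cv2.imwrite("pics/crop1.png",np.vstack([A,B]))
E
```

```text
(no output)
```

View pics/crop1.png

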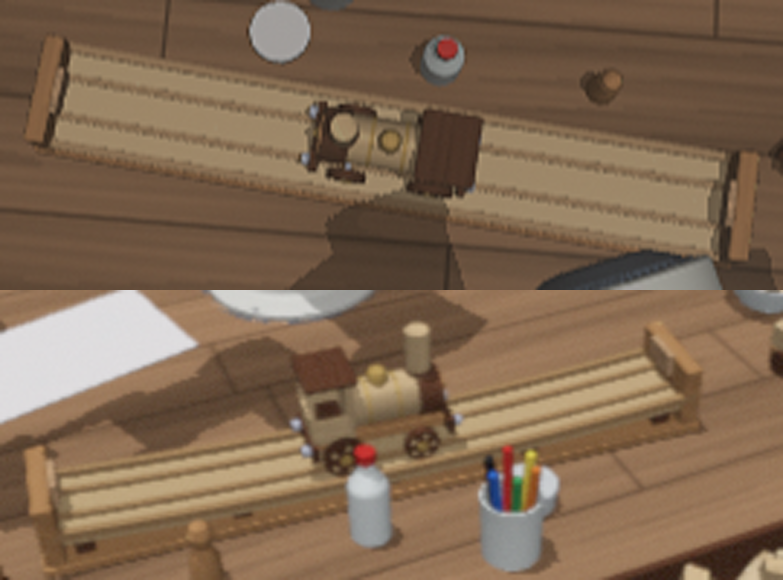

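```bash
python3 - <<'E'
from h import *
t=np.load("pics/top0.npy",allow_pickle=True).item();s=np.load("pics/scene0.npy",allow_pickle=True).item()
c=lambda x,y:(160+x/2.9-.3,205+y/2.9-.3)
d=lambda x,y:(120+x/2.9-.3,155+(y-290)/2.9-.3)
L=[atz(t,c(*p),95) for p in[(48,36),(70,40),(27,142),(48,146)]]
R=[atz(t,c(*p),95) for p in[(738,153),(759,155),(730,258),(751,260)]]
print(np.round(L),np.round(R))
l=np.mean(L,0);q=np.mean(R,0);print(l,q,(l+q)/2,np.linalg.norm(l-q), "yaw",np.degrees(np.arctan2(*(l-q)[1::-1])))
print("outer",np.linalg.norm((L[0]+L[2]-R[1]-R[3])/2),"mid",(L[0]+L[2]+R[1]+R[3])/4)
print("scene stops",[atz(s,d(*p),95).round() for p in [(28,452),(46,450),(42,528),(60,523),(643,326),(660,322),(682,378),(700,374)]])
print("funnel",atz(t,c(344,127),194),atz(s,d(417,329),194))
print("glue",atz(t,c(447,48),125),"doll",atz(t,c(610,78),70),"tin",atz(t,c(281,31),30))
E
```

```text
[[599. 341.  95.]
 [596. 316.  95.]
 [478. 350.  95.]
 [475. 327.  95.]] [[ 528. -437.   95.]
 [ 528. -460.   95.]
 [ 412. -431.   95.]
 [ 412. -453.   95.]]
[537.14249474 333.69360637  95.        ] [ 469.90714546 -445.18681382   95.        ] [503.5248201  -55.74660373  95.        ] 781.7770149785589 yaw 85.06628295338531
outer 805.6116897122531 mid [504.08043521 -55.39906493  95.        ]
scene stops [array([ 421., -446.,   95.]), array([ 426., -427.,   95.]), array([ 561., -452.,   95.]), array([ 561., -433.,   95.]), array([487., 329.,  95.]), array([488., 354.,  95.]), array([609., 311.,  95.]), array([611., 336.,  95.])]
funnel [509.81814807   0.64509803 194.        ] [513.05373797   2.48727485 194.        ]
glue [ 614.9303108  -105.60946435  125.        ] doll [ 605.31665802 -296.30724718   70.        ] tin [637.74249746  83.86625036  30.        ]
```

Call:
move_arm(series=[0,0,0,0,0,-0.1137,0,0,0,0,0,-0.1137,0,0,0,0,0,-0.1137,0,0,0,0,0,-0.1137,0,0,0,0,0,-0.1137,0,0,0,0,0,-0.1137,0,0,0,0,0,-0.1137,0,0,0,0,0,-0.1137,0,0,0,0,0,-0.1137,0,0,0,0,0,0], grip=1, squeeze=20)

```text
time: 0.93
ee_pos: [278.4, -559.3, 232.4]
orientation: [-180.0, -0.0, 85.4]
contact_force: [-0.0, -0.9, 0.3]
grip_width: 91.6
grasp_force: 0.0
```

```bash
cat >> h.py <<'E'
def delta(target):
    from scipy.spatial.transform import Rotation as Q
    o=r.observe(); R=Q.from_euler("xyz",o["orientation"],degrees=True).as_matrix()
    return R.T@(np.array(target)-o["ee_pos"]),o
E
python3 - <<'E'
from h import *
d,o=delta([511.5,1.5,232]);print(d,o["ee_pos"],o["orientation"],o["time"])
E
```

```text
[577.58601922 187.76411871   0.69690909] [ 278.41338053 -559.33146703  232.39111707] [-1.79982936e+02 -3.58812745e-02  8.54402863e+01] 0.9333
```

Call:
move_arm(series=[36.1,11.7,0,0,0,0.005,36.1,11.7,0,0,0,0,36.1,11.7,0,0,0,0,36.1,11.7,0,0,0,0,36.1,11.7,0,0,0,0,36.1,11.7,0,0,0,0,36.1,11.7,0,0,0,0,36.1,11.7,0,0,0,0,36.1,11.7,0,0,0,0,36.1,11.7,0,0,0,0,36.1,11.7,0,0,0,0,36.1,11.7,0,0,0,0,36.1,11.7,0,0,0,0,36.1,11.7,0,0,0,0,36.1,11.7,0,0,0,0,36.1,11.7,0,0,0,0,0,0,0,0,0,0,0,0,0,0,0,0])

```text
time: 2.43
ee_pos: [517.3, 0.5, 232.5]
orientation: [-180.0, -0.0, 84.8]
contact_force: [-0.5, -1.2, 0.1]
grip_width: 91.0
grasp_force: 0.0
```

```bash
python3 - <<'E'
from h import *
s=r.get_image("scene");np.save("pics/scene1.npy",s,allow_pickle=True)
d,o=delta([511.5,1.5,177]);print(d,o["ee_pos"],o["orientation"],o["time"])
B=cv2.resize(s["color"][120:220,190:340],None,fx=5,fy=5,interpolation=cv2.INTER_CUBIC)
p=(proj(s,[o["ee_pos"],[511.5,1.5,194]])-[190,120]+.4)*5;print(p)
cv2.imwrite("pics/crop2.png",B)
E
```

```text
[ 1.6933283  -5.56191443 55.48382121] [516.91492694  -0.68985275 232.48098576] [-1.79967561e+02  1.09446366e-02  8.47247865e+01] 2.4833
[[365.33079946 197.29321539]
 [367.22491816 241.94266028]]
```

View pics/crop2.png

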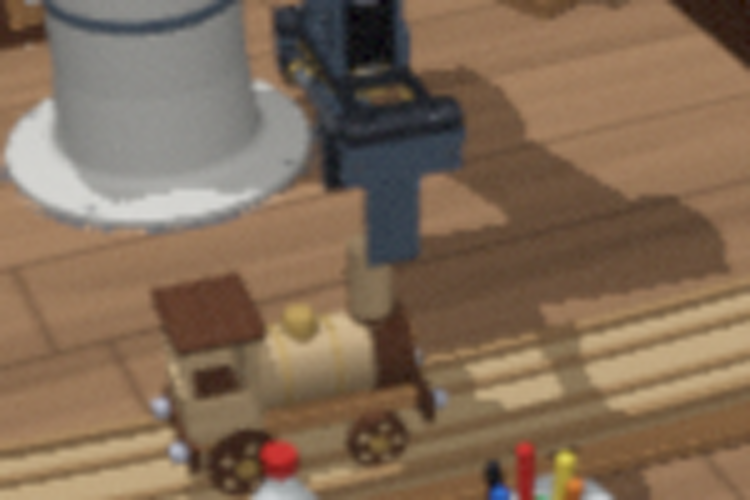

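The picture shows the gripper above the funnel (about 370,250 in the crop), with its near finger in front of it, as expected. I'll lower and close.

Call:
move_arm(series=[2.3,-5.8,0,0,0,-0.005,0,0,11,0,0,0,0,0,11,0,0,0,0,0,11,0,0,0,0,0,11,0,0,0,0,0,11,0,0,0,0,0,0,0,0,0,0,0,0,0,0,0])

```text
time: 3.15
ee_pos: [510.7, 0.8, 177.7]
orientation: [-179.9, -0.0, 85.0]
contact_force: [0.8, 0.2, 0.8]
grip_width: 91.2
grasp_force: 0.0
```

Call:
move_arm(series=[0,0,0,0,0,0,0,0,0,0,0,0,0,0,0,0,0,0], grip=0, squeeze=20)

```text
time: 3.4
ee_pos: [511.7, 1.4, 178.4]
orientation: [179.9, 0.0, 85.1]
contact_force: [0.3, -0.4, 0.5]
grip_width: 73.9
grasp_force: 0.0
```

Call:
move_arm(series=[0,0,0,0,0,0,0,0,0,0,0,0,0,0,0,0,0,0])

```text
time: 3.65
ee_pos: [511.5, 1.7, 177.9]
orientation: [180.0, -0.0, 85.1]
contact_force: [0.9, -0.4, 0.8]
grip_width: 54.0
grasp_force: 0.0
```

Call:
move_arm(series=[0,0,0,0,0,0,0,0,0,0,0,0,0,0,0,0,0,0,0,0,0,0,0,0,0,0,0,0,0,0])

```text
time: 4.07
ee_pos: [510.0, 1.8, 177.5]
orientation: [-179.8, -0.0, 85.1]
contact_force: [-8.3, 1.7, 7.7]
grip_width: 29.7
grasp_force: 20.0
```

Call:
move_arm(series=[5,-1.5,-0.06,0,0.001,0,10,0,-0.11,0,0.0021,0,13,0,-0.15,0,0.0027,0,13,0,-0.15,0,0.0027,0,13,0,-0.15,0,0.0027,0,13,0,-0.15,0,0.0027,0,13,0,-0.15,0,0.0027,0,13,0,-0.15,0,0.0027,0,13,0,-0.15,0,0.0027,0,13,0,-0.15,0,0.0027,0,0,0,0,0,0,0])

```text
time: 4.98
ee_pos: [520.6, 123.0, 180.5]
orientation: [180.0, -1.5, 85.2]
contact_force: [4.3, -0.4, -6.2]
grip_width: 29.6
grasp_force: 20.0
```

```bash
python3 - <<'E'
from h import *
s=r.get_image("scene");np.save("pics/scene2.npy",s,allow_pickle=True)
o=r.observe();print(o["ee_pos"],o["orientation"],o["contact_force"],o["grasp_force"],o["grip_width"])
B=cv2.resize(s["color"][120:240,190:370],None,fx=4,fy=4,interpolation=cv2.INTER_CUBIC)
cv2.imwrite("pics/crop3.png",B)
E
```

```text
[520.53887625 122.14381015 180.45606112] [179.95976672  -1.44197513  85.17081992] [ 5.34404502 -1.8098597  -7.73127817] 20.000234842300415 29.557874964446835
```

View pics/crop3.png

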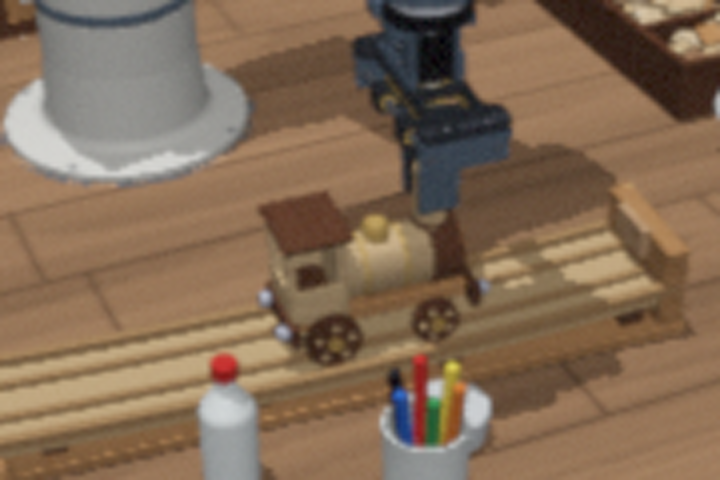

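The loco came along upright in the fingers, with its near side fully visible in the scene camera. I'll draw on up to about 200 mm.

Call:
move_arm(series=[8,0.5,-0.09,0,0.0016,0,13,0,-0.15,0,0.0027,0,13,0,-0.15,0,0.0027,0,13,0,-0.15,0,0.0027,0,13,0,-0.15,0,0.0027,0,10,0,-0.11,0,0.0021,0,5,0,-0.06,0,0.001,0,0,0,0,0,0,0,0,0,0,0,0,0,0,0,0,0,0,0])

```text
time: 5.87
ee_pos: [527.0, 194.5, 183.6]
orientation: [-180.0, -2.3, 85.1]
contact_force: [1.1, 0.3, -2.5]
grip_width: 29.7
grasp_force: 20.0
```

```bash
cat >> h.py <<'E'
C=np.array([503.8,-55.6]); YAW=np.radians(85.1); U=np.array([np.cos(YAW),np.sin(YAW)]); N=np.array([-U[1],U[0]])
def sof(o):  # loco s for which the funnel grip point is at this TCP (arc)
    x=(np.array(o["ee_pos"])[:2]-C)@U
    return 5000*(np.arcsin(x/np.hypot(4857,55))-np.arctan2(55,4857))
S0,S1,Z0,Z1=-400,400,30,150
def rect(im):  # near side of the loco unrolled along the arc, 1 mm/px
    s,z=np.meshgrid(np.arange(S0,S1),np.arange(Z1,Z0,-1.))
    th=s/5000; x=(5000+34-z)*np.sin(th); h=5034-(5034-z)*np.cos(th)
    P=C[0]+U[0]*x+N[0]*-42, C[1]+U[1]*x+N[1]*-42, h
    m=proj(im,np.c_[P[0].ravel(),P[1].ravel(),h.ravel()]).astype(np.float32).reshape(*s.shape,2)
    return cv2.remap(im["color"],m[...,0],m[...,1],cv2.INTER_CUBIC)
def locate(im,T,sT):  # template cols start at sT-95
    m=cv2.matchTemplate(rect(im),T,cv2.TM_CCOEFF_NORMED)[0]
    i=int(m.argmax()); k=slice(max(i-3,0),i+4); c=np.polyfit(np.arange(len(m))[k],m[k],2)
    return -c[1]/2/c[0]+S0+95, m[i]
E
python3 - <<'E'
from h import *
s=r.get_image("scene");np.save("pics/scene3.npy",s,allow_pickle=True)
o=r.observe();sT=sof(o);print(sT,o["ee_pos"],o["orientation"],o["contact_force"],o["time"])
i=round(sT-95-S0);T=rect(s)[:105,i:i+190];np.save("pics/T.npy",T)
for n in(0,1,2,3):
    print(n,locate(np.load(f"pics/scene{n}.npy",allow_pickle=True).item(),T,sT))
print(sof({"ee_pos":[520.5,122.3]}),sof({"ee_pos":[511.5,1.5]}))
cv2.imwrite("pics/rect.png",np.vstack([rect(np.load(f"pics/scene{n}.npy",allow_pickle=True).item()) for n in(0,2,3)]))
E
```

```text
201.94922243853281 [526.96290466 194.41049596 183.59474524] [-179.98479395   -2.28959928   85.06186877] [ 0.61618671 -0.10072797 -2.93242375] 5.9167
0 (np.float64(3.8150274871489955), np.float32(0.8765571))
1 (np.float64(4.4528805323213305), np.float32(0.8808515))
2 (np.float64(128.89330606024822), np.float32(0.94691324))
3 (np.float64(202.0158822981209), np.float32(0.9999998))
127.34970595538775 2.6240831913389595
```

View pics/rect.png

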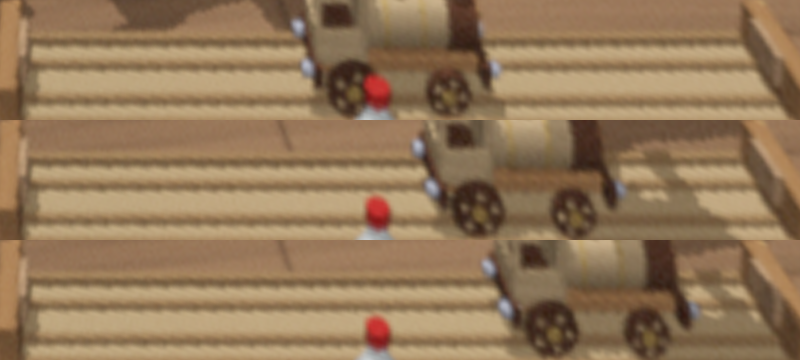

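Tracker agrees with the TCP to about 1.5 mm. Now the release and the first rows, then image feedback.

Call:
move_arm(series=[0,0,0,0,0,0,-2,0,0.02,0,-0.0004,0,-5,0,0.06,0,-0.001,0], grip=0.8)

```text
time: 6.17
ee_pos: [526.5, 187.8, 183.4]
orientation: [180.0, -2.2, 85.1]
contact_force: [-0.0, 0.1, -1.0]
grip_width: 46.6
grasp_force: 0.0
```

```bash
cat > plan.py <<'E'
import json,sys,os
from h import *
from scipy.integrate import solve_ivp
from scipy.optimize import least_squares
# usage: plan.py nrows lag  ; log.json holds commanded s ("cmd"), measurements
n=int(sys.argv[1]); lag=float(sys.argv[2])
L=json.load(open("log.json")) if os.path.exists("log.json") else {"cmd":202-7/.9714,"m":[]}
o=r.observe(); im=r.get_image("scene"); T=np.load("pics/T.npy"); s,q=locate(im,T,0); o2=r.observe()
L["m"].append((o["time"],s,sof(o)))
t0=5.95
def sim(p,ts):
    f=lambda t,y:[y[1],-p[1]*y[0]-p[2]*np.tanh(y[1]/3)-p[3]*y[1]]
    return solve_ivp(f,(p[0],max(ts)+.01),[202,0],t_eval=None,dense_output=True,max_step=.05,rtol=1e-6).sol(np.array(ts))
mt=np.array([m[0] for m in L["m"]]);ms=np.array([m[1] for m in L["m"]])
pri=np.array([5.98,1.866,12,.02]);sd=np.array([.03,.06,6,.02])
p=least_squares(lambda p:np.r_[(sim(p,mt)[0]-ms)/1.5,(p-pri)/sd],pri).x
tn=o2["time"]; y=sim(p,tn+lag+np.arange(1,n+1)/12)
print("t",o["time"],tn,"loco",round(s,1),round(float(q),3),"tcp",round(sof(o),1),"gap",round(sof(o)-s,1),"cmd",round(L["cmd"],1),"tcp2",round(sof(o2),1),"z",o["ee_pos"][2].round(1),"F",o["contact_force"].round(1),"w",o["grip_width"].round(1))
print("p",p.round(3),"res",(sim(p,mt)[0]-ms).round(1)[-4:])
c=L["cmd"];rows=[]
for k in range(n):
    dx=round((y[0,k]-c)*.9714*2)/2; dx=max(-36,min(36,dx)); c+=dx/.9714
    rows+=[dx,0,round(-.0113*dx,2),0,round(dx/4857,4),0]
L["cmd"]=c; json.dump(L,open("log.json","w"))
print("pred",y[0].round(),"v",y[1].round()); print(rows)
E
python3 plan.py 4 0.03
```

```text
Traceback (most recent call last):
  File "plan.py", line 18, in <module>
    print("t",o["time"],tn,"loco",round(s,1),round(float(q),3),"tcp",round(sof(o),1),"gap",round(sof(o)-s,1),"cmd",round(L["cmd"],1),"tcp2",round(sof(o2),1),"z",o["ee_pos"][2].round(1),"F",o["contact_force"].round(1),"w",o["grip_width"].round(1))
                                                                                                                                                                                                                             ^^^^^^^^^^^^^^^^^^^^^
AttributeError: 'float' object has no attribute 'round'
```

```bash
sed -i 's/o\["grip_width"\].round(1)/round(o["grip_width"])/; s/"z",o\["ee_pos"\]\[2\].round(1)/"z",round(float(o["ee_pos"][2]),1)/' plan.py; python3 plan.py 4 0.03
```

```text
t 6.2167 6.2667 loco 187.9 0.954 tcp 194.1 gap 6.2 cmd 194.8 tcp2 194.4 z 183.3 F [ 0.5 -0.6  0.3] w 51
p [ 5.946  1.876 11.52   0.02 ] res [0.9]
pred [169. 155. 140. 123.] v [-150. -174. -195. -215.]
[-25.5, 0, 0.29, 0, -0.0053, 0, -13.0, 0, 0.15, 0, -0.0027, 0, -15.0, 0, 0.17, 0, -0.0031, 0, -16.5, 0, 0.19, 0, -0.0034, 0]
```

Call:
move_arm(series=[-25.5,0,0.29,0,-0.0053,0,-13,0,0.15,0,-0.0027,0,-15,0,0.17,0,-0.0031,0,-16.5,0,0.19,0,-0.0034,0])

```text
time: 6.6
ee_pos: [520.4, 117.4, 180.1]
orientation: [-180.0, -1.4, 85.1]
contact_force: [-0.1, 0.0, 0.5]
grip_width: 72.5
grasp_force: 0.0
```

```bash
python3 plan.py 5 0.03
```

```text
t 6.6 6.65 loco 127.8 0.955 tcp 122.3 gap -5.5 cmd 122.7 tcp2 119.9 z 180.1 F [-0.1  0.   0.5] w 73
p [ 5.944  1.883 11.14   0.019] res [0.6 0.2]
pred [91. 71. 49. 27.  5.] v [-241. -252. -260. -265. -266.]
[-31.0, 0, 0.35, 0, -0.0064, 0, -19.5, 0, 0.22, 0, -0.004, 0, -21.0, 0, 0.24, 0, -0.0043, 0, -21.5, 0, 0.24, 0, -0.0044, 0, -21.5, 0, 0.24, 0, -0.0044, 0]
```

Call:
move_arm(series=[-31,0,0.35,0,-0.0064,0,-19.5,0,0.22,0,-0.004,0,-21,0,0.24,0,-0.0043,0,-21.5,0,0.24,0,-0.0044,0,-21.5,0,0.24,0,-0.0044,0])

```text
time: 7.07
ee_pos: [510.4, 3.0, 177.1]
orientation: [180.0, -0.0, 85.1]
contact_force: [-1.0, -0.1, -2.0]
grip_width: 73.0
grasp_force: 0.0
```

```bash
python3 plan.py 6 0.02
```

```text
t 7.0667 7.1167 loco 16.2 0.89 tcp 4.1 gap -12.1 cmd 4.9 tcp2 1.1 z 177.1 F [-1.  -0.1 -2. ] w 73
p [ 5.94   1.857 13.15   0.024] res [ 0.5  0.9 -0.5]
pred [ -24.  -46.  -66.  -86. -104. -121.] v [-258. -251. -240. -227. -211. -192.]
[-28.5, 0, 0.32, 0, -0.0059, 0, -20.5, 0, 0.23, 0, -0.0042, 0, -20.0, 0, 0.23, 0, -0.0041, 0, -19.0, 0, 0.21, 0, -0.0039, 0, -17.5, 0, 0.2, 0, -0.0036, 0, -16.5, 0, 0.19, 0, -0.0034, 0]
```

Call:
move_arm(series=[-28.5,0,0.32,0,-0.0059,0,-20.5,0,0.23,0,-0.0042,0,-20,0,0.23,0,-0.0041,0,-19,0,0.21,0,-0.0039,0,-17.5,0,0.2,0,-0.0036,0,-16.5,0,0.19,0,-0.0034,0])

```text
time: 7.62
ee_pos: [500.0, -118.6, 176.9]
orientation: [-180.0, 1.4, 85.0]
contact_force: [-0.5, 0.1, 1.0]
grip_width: 73.0
grasp_force: 0.0
```

```bash
python3 plan.py 7 0.02
```

```text
t 7.6167 7.6667 loco -113.0 0.874 tcp -121.6 gap -8.5 cmd -120.7 tcp2 -123.8 z 176.9 F [-0.5  0.1  1. ] w 73
p [ 5.935  1.855 16.066  0.032] res [ 0.1  0.7  0.3 -0.6]
pred [-140. -152. -162. -169. -174. -177. -178.] v [-153. -129. -103.  -76.  -48.  -19.    9.]
[-19.0, 0, 0.21, 0, -0.0039, 0, -11.5, 0, 0.13, 0, -0.0024, 0, -9.5, 0, 0.11, 0, -0.002, 0, -7.0, 0, 0.08, 0, -0.0014, 0, -5.0, 0, 0.06, 0, -0.001, 0, -3.0, 0, 0.03, 0, -0.0006, 0, 0.0, 0, -0.0, 0, 0.0, 0]
```

Call:
move_arm(series=[-19,0,0.21,0,-0.0039,0,-11.5,0,0.13,0,-0.0024,0,-9.5,0,0.11,0,-0.002,0,-7,0,0.08,0,-0.0014,0,-5,0,0.06,0,-0.001,0,-3,0,0.03,0,-0.0006,0,0,0,0,0,0,0])

```text
time: 8.25
ee_pos: [495.6, -172.4, 177.9]
orientation: [180.0, 2.0, 85.1]
contact_force: [0.7, -1.0, -0.0]
grip_width: 72.6
grasp_force: 0.0
```

```bash
python3 plan.py 8 0.0
```

```text
t 8.25 8.3 loco -173.1 0.89 tcp -177.1 gap -4.0 cmd -177.3 tcp2 -176.7 z 177.9 F [ 0.7 -1.  -0. ] w 73
p [ 5.937  1.887 19.002  0.038] res [ 0.5 -0.   0.  -0.5]
pred [-170. -165. -158. -149. -138. -125. -112.  -96.] v [ 49.  73.  97. 119. 140. 158. 175. 189.]
[7.5, 0, -0.08, 0, 0.0015, 0, 4.5, 0, -0.05, 0, 0.0009, 0, 7.0, 0, -0.08, 0, 0.0014, 0, 9.0, 0, -0.1, 0, 0.0019, 0, 10.5, 0, -0.12, 0, 0.0022, 0, 12.0, 0, -0.14, 0, 0.0025, 0, 13.5, 0, -0.15, 0, 0.0028, 0, 14.5, 0, -0.16, 0, 0.003, 0]
```

Call:
move_arm(series=[7.5,0,-0.08,0,0.0015,0,4.5,0,-0.05,0,0.0009,0,7,0,-0.08,0,0.0014,0,9,0,-0.1,0,0.0019,0,10.5,0,-0.12,0,0.0022,0,12,0,-0.14,0,0.0025,0,13.5,0,-0.15,0,0.0028,0,14.5,0,-0.16,0,0.003,0])

```text
time: 8.97
ee_pos: [502.3, -92.4, 176.5]
orientation: [-180.0, 1.1, 85.1]
contact_force: [-0.2, -0.6, -0.4]
grip_width: 72.8
grasp_force: 0.0
```

```bash
python3 plan.py 8 0.03
```

```text
t 8.9667 9.0167 loco -92.3 0.864 tcp -94.5 gap -2.2 cmd -96.5 tcp2 -92.4 z 176.5 F [-0.2 -0.6 -0.4] w 73
p [ 5.943  1.916 19.677  0.039] res [-0.4 -0.7  0.3 -0.6]
pred [-60. -42. -24.  -5.  13.  31.  48.  64.] v [211. 217. 220. 220. 217. 211. 203. 191.]
[35.5, 0, -0.4, 0, 0.0073, 0, 17.5, 0, -0.2, 0, 0.0036, 0, 17.5, 0, -0.2, 0, 0.0036, 0, 18.0, 0, -0.2, 0, 0.0037, 0, 18.0, 0, -0.2, 0, 0.0037, 0, 17.0, 0, -0.19, 0, 0.0035, 0, 17.0, 0, -0.19, 0, 0.0035, 0, 16.0, 0, -0.18, 0, 0.0033, 0]
```

Call:
move_arm(series=[35.5,0,-0.4,0,0.0073,0,17.5,0,-0.2,0,0.0036,0,17.5,0,-0.2,0,0.0036,0,18,0,-0.2,0,0.0037,0,18,0,-0.2,0,0.0037,0,17,0,-0.19,0,0.0035,0,17,0,-0.19,0,0.0035,0,16,0,-0.18,0,0.0033,0])

```text
time: 9.68
ee_pos: [515.5, 63.7, 177.4]
orientation: [-180.0, -0.8, 85.1]
contact_force: [0.5, -0.8, -0.0]
grip_width: 73.2
grasp_force: 0.0
```

```bash
python3 plan.py 9 0.02
```

```text
t 9.6833 9.7333 loco 68.1 0.91 tcp 66.7 gap -1.3 cmd 64.6 tcp2 68.8 z 177.4 F [ 0.5 -0.8 -0. ] w 73
p [ 5.957  1.952 17.794  0.041] res [-2.8 -1.7  1.7 -2.7]
pred [ 94. 107. 119. 129. 137. 143. 147. 149. 149.] v [170. 152. 132. 110.  86.  61.  36.  10. -14.]
[28.5, 0, -0.32, 0, 0.0059, 0, 13.0, 0, -0.15, 0, 0.0027, 0, 11.5, 0, -0.13, 0, 0.0024, 0, 9.5, 0, -0.11, 0, 0.002, 0, 8.0, 0, -0.09, 0, 0.0016, 0, 6.0, 0, -0.07, 0, 0.0012, 0, 4.0, 0, -0.05, 0, 0.0008, 0, 2.0, 0, -0.02, 0, 0.0004, 0, -0.5, 0, 0.01, 0, -0.0001, 0]
```

Call:
move_arm(series=[28.5,0,-0.32,0,0.0059,0,13,0,-0.15,0,0.0027,0,11.5,0,-0.13,0,0.0024,0,9.5,0,-0.11,0,0.002,0,8,0,-0.09,0,0.0016,0,6,0,-0.07,0,0.0012,0,4,0,-0.05,0,0.0008,0,2,0,-0.02,0,0.0004,0,-0.5,0,0.01,0,-0.0001,0])

```text
time: 10.48
ee_pos: [522.7, 143.7, 179.9]
orientation: [-180.0, -1.7, 85.1]
contact_force: [-1.0, -0.1, 1.3]
grip_width: 73.2
grasp_force: 0.0
```

```bash
sed -i 's/-p\[1\]\*y\[0\]/-p[1]*(y[0]-p[4])/; s/12,.02\])/12,.02,0])/; s/6,.02\])/6,.02,4])/' plan.py; python3 plan.py 9 0.01
```

```text
t 10.4833 10.5333 loco 165.9 0.969 tcp 149.5 gap -16.4 cmd 149.0 tcp2 149.2 z 179.9 F [-1.  -0.1  1.3] w 73
p [ 5.935  1.885 12.426  0.024  4.906] res [-0.6  0.1  0.  -0.2]
pred [164. 160. 154. 147. 138. 127. 114. 101.  86.] v [ -33.  -57.  -80. -101. -122. -140. -157. -172. -184.]
[14.5, 0, -0.16, 0, 0.003, 0, -3.5, 0, 0.04, 0, -0.0007, 0, -5.5, 0, 0.06, 0, -0.0011, 0, -7.5, 0, 0.08, 0, -0.0015, 0, -9.0, 0, 0.1, 0, -0.0019, 0, -10.5, 0, 0.12, 0, -0.0022, 0, -12.0, 0, 0.14, 0, -0.0025, 0, -13.5, 0, 0.15, 0, -0.0028, 0, -14.5, 0, 0.16, 0, -0.003, 0]
```

Call:
move_arm(series=[14.5,0,-0.16,0,0.003,0,-3.5,0,0.04,0,-0.0007,0,-5.5,0,0.06,0,-0.0011,0,-7.5,0,0.08,0,-0.0015,0,-9,0,0.1,0,-0.0019,0,-10.5,0,0.12,0,-0.0022,0,-12,0,0.14,0,-0.0025,0,-13.5,0,0.15,0,-0.0028,0,-14.5,0,0.16,0,-0.003,0])

```text
time: 11.28
ee_pos: [517.2, 80.9, 177.7]
orientation: [180.0, -1.0, 85.1]
contact_force: [0.1, -0.5, 0.3]
grip_width: 73.0
grasp_force: 0.0
```

```bash
python3 plan.py 8 0.03
```

```text
t 11.2833 11.3333 loco 89.0 0.943 tcp 84.6 gap -4.5 cmd 85.7 tcp2 82.5 z 177.7 F [ 0.1 -0.5  0.3] w 73
p [ 5.933  1.88  12.284  0.023  5.102] res [-0.1 -0.2  0.2 -0.3]
pred [ 57.  40.  23.   6. -12. -29. -45. -61.] v [-201. -206. -209. -209. -206. -201. -193. -182.]
[-27.5, 0, 0.31, 0, -0.0057, 0, -16.5, 0, 0.19, 0, -0.0034, 0, -17.0, 0, 0.19, 0, -0.0035, 0, -17.0, 0, 0.19, 0, -0.0035, 0, -16.5, 0, 0.19, 0, -0.0034, 0, -16.5, 0, 0.19, 0, -0.0034, 0, -16.0, 0, 0.18, 0, -0.0033, 0, -15.5, 0, 0.18, 0, -0.0032, 0]
```

Call:
move_arm(series=[-27.5,0,0.31,0,-0.0057,0,-16.5,0,0.19,0,-0.0034,0,-17,0,0.19,0,-0.0035,0,-17,0,0.19,0,-0.0035,0,-16.5,0,0.19,0,-0.0034,0,-16.5,0,0.19,0,-0.0034,0,-16,0,0.18,0,-0.0033,0,-15.5,0,0.18,0,-0.0032,0])

```text
time: 12.0
ee_pos: [504.8, -61.1, 175.5]
orientation: [-180.0, 0.7, 85.1]
contact_force: [0.0, -0.8, 0.3]
grip_width: 73.2
grasp_force: 0.0
```

```bash
python3 plan.py 6 0.01
```

```text
t 12.0 12.05 loco -55.2 0.873 tcp -62.2 gap -7.0 cmd -61.0 tcp2 -64.2 z 175.5 F [ 0.  -0.8  0.3] w 73
p [ 5.933  1.88  12.302  0.023  5.107] res [-0.3  0.2 -0.3 -0. ]
pred [ -80.  -93. -105. -115. -124. -130.] v [-164. -148. -131. -111.  -91.  -69.]
[-19.0, 0, 0.21, 0, -0.0039, 0, -12.5, 0, 0.14, 0, -0.0026, 0, -11.5, 0, 0.13, 0, -0.0024, 0, -9.5, 0, 0.11, 0, -0.002, 0, -8.5, 0, 0.1, 0, -0.0018, 0, -6.5, 0, 0.07, 0, -0.0013, 0]
```

Call:
move_arm(series=[-19,0,0.21,0,-0.0039,0,-12.5,0,0.14,0,-0.0026,0,-11.5,0,0.13,0,-0.0024,0,-9.5,0,0.11,0,-0.002,0,-8.5,0,0.1,0,-0.0018,0,-6.5,0,0.07,0,-0.0013,0])

```text
time: 12.55
ee_pos: [499.4, -127.6, 176.0]
orientation: [180.0, 1.5, 85.1]
contact_force: [0.4, -0.0, 0.7]
grip_width: 72.9
grasp_force: 0.0
```

```bash
python3 plan.py 12 0.0
```

```text
t 12.55 12.6 loco -129.8 0.898 tcp -130.9 gap -1.1 cmd -130.5 tcp2 -131.5 z 176.0 F [ 0.4 -0.   0.7] w 73
p [ 5.933  1.88  12.243  0.023  5.101] res [ 0.2 -0.3 -0.1  0.1]
pred [-137. -139. -139. -137. -133. -128. -121. -113. -103.  -92.  -79.  -66.] v [-35. -11.  11.  32.  53.  73.  93. 111. 127. 142. 155. 165.]
[-6.0, 0, 0.07, 0, -0.0012, 0, -2.0, 0, 0.02, 0, -0.0004, 0, 0.0, 0, -0.0, 0, 0.0, 0, 1.5, 0, -0.02, 0, 0.0003, 0, 3.5, 0, -0.04, 0, 0.0007, 0, 5.5, 0, -0.06, 0, 0.0011, 0, 6.5, 0, -0.07, 0, 0.0013, 0, 8.5, 0, -0.1, 0, 0.0018, 0, 9.5, 0, -0.11, 0, 0.002, 0, 11.0, 0, -0.12, 0, 0.0023, 0, 12.0, 0, -0.14, 0, 0.0025, 0, 13.0, 0, -0.15, 0, 0.0027, 0]
```

Call:
move_arm(series=[-6,0,0.07,0,-0.0012,0,-2,0,0.02,0,-0.0004,0,0,0,0,0,0,0,1.5,0,-0.02,0,0.0003,0,3.5,0,-0.04,0,0.0007,0,5.5,0,-0.06,0,0.0011,0,6.5,0,-0.07,0,0.0013,0,7.5,0,-0.09,0,0.0015,0,5,0,-0.06,0,0.001,0,2,0,-0.02,0,0.0004,0,0,0,0,0,0,0,0,0,0,0,0,0,0,0,0,0,0,0,0,0,0,0,0,0], grip=0, squeeze=25)

```text
time: 13.77
ee_pos: [500.7, -102.5, 175.5]
orientation: [-179.9, 1.2, 85.1]
contact_force: [-6.1, 1.5, 4.4]
grip_width: 29.3
grasp_force: 25.0
```

```bash
python3 - <<'E'
from h import *
o=r.observe();im=r.get_image("scene");print(locate(im,np.load("pics/T.npy"),0),sof(o),o["contact_force"],o["ee_pos"],o["grip_width"],o["grasp_force"])
E
```

```text
(np.float64(-106.33318846826202), np.float32(0.8508268)) -105.03383084669377 [-6.09736793  1.46955358  4.40118287] [ 500.72573808 -102.54346476  175.49072391] 29.263248551479265 24.998207688331604
```

Caught and held still. I'll bring it to the middle, which the roll fit and the start picture both put near s≈4.5.

Call:
move_arm(series=[4,-0.7,-0.05,0,0.0008,0,8,0,-0.09,0,0.0016,0,12,0,-0.14,0,0.0025,0,12,0,-0.14,0,0.0025,0,12,0,-0.14,0,0.0025,0,12,0,-0.14,0,0.0025,0,12,0,-0.14,0,0.0025,0,12,0,-0.14,0,0.0025,0,12,0,-0.14,0,0.0025,0,7,0,-0.08,0,0.0014,0,4.5,0,-0.05,0,0.0009,0,0,0,0,0,0,0,0,0,0,0,0,0,0,0,0,0,0,0,0,0,0,0,0,0])

```text
time: 15.07
ee_pos: [510.0, 3.3, 175.6]
orientation: [180.0, -0.0, 85.1]
contact_force: [2.8, -0.2, -4.5]
grip_width: 29.5
grasp_force: 25.0
```

```bash
python3 - <<'E'
from h import *
o=r.observe();im=r.get_image("scene");print(locate(im,np.load("pics/T.npy"),0),sof(o),o["contact_force"],o["ee_pos"],o["grip_width"],o["grasp_force"])
E
```

```text
(np.float64(1.5944083670977989), np.float32(0.88163567)) 4.349322553673634 [ 2.81828275 -0.22319381 -4.45945362] [510.03551382   3.30758195 175.61183957] 29.537416452902153 24.999217092990875
```

Good. Release, wait, then lift clear.

Call:
move_arm(series=[0,0,0,0,0,0,0,0,0,0,0,0,0,0,0,0,0,0,0,0,0,0,0,0,0,0,0,0,0,0,0,0,0,0,0,0,0,0,0,0,0,0,0,0,0,0,0,0,0,0,0,0,0,0,0,0,0,0,0,0], grip=1)

```text
time: 15.95
ee_pos: [510.0, 3.8, 175.6]
orientation: [180.0, -0.0, 85.1]
contact_force: [-0.4, 0.8, -1.4]
grip_width: 90.6
grasp_force: 0.0
```

Call:
move_arm(series=[0,0,-5,0,0,0,0,0,-10,0,0,0,0,0,-15,0,0,0,0,0,-15,0,0,0,0,0,-15,0,0,0,0,0,-15,0,0,0,0,0,-10,0,0,0,0,0,-5,0,0,0,0,0,0,0,0,0,0,0,0,0,0,0,0,0,0,0,0,0])

```text
time: 16.87
ee_pos: [509.6, 3.8, 264.8]
orientation: [-179.9, -0.0, 85.1]
contact_force: [0.1, 0.6, -0.7]
grip_width: 91.7
grasp_force: 0.0
```

```bash
python3 - <<'E'
from h import *
T=np.load("pics/T.npy")
for i in range(5):
    im=r.get_image("scene");print(locate(im,T,0))
o=r.observe();print(o["ee_pos"],o["contact_force"],o["grip_width"],o["time"])
cv2.imwrite("pics/end.png",im["color"])
E
```

```text
(np.float64(2.096645301811975), np.float32(0.8745735))
(np.float64(2.0683513001173424), np.float32(0.87432486))
(np.float64(2.1049501576212606), np.float32(0.87508816))
(np.float64(2.091703043998507), np.float32(0.8733955))
(np.float64(2.074904903963784), np.float32(0.8743231))
[509.78252194   3.77802286 265.17449221] [ 0.15156401  0.05344895 -0.30343322] 90.67214515119339 17.1167
```

View pics/end.png

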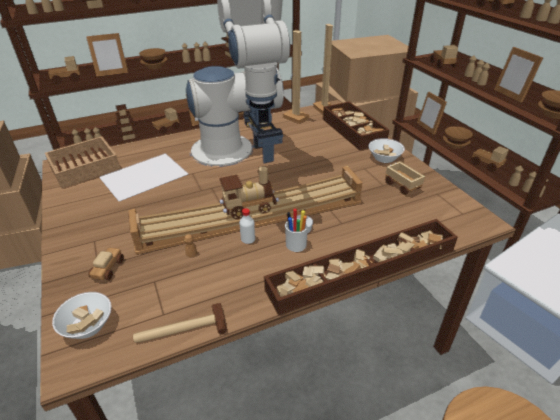

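The picture shows the loco at rest mid-track (around 248,195), the gripper clear above it and the other objects where they were. Handing in.

```bash
python3 -c "
from workcell import r
print(r.finish_job())"
```

```text
the job is handed in; nothing more can be done
None
```

The job is handed in (no verdict was returned): the locomotive was drawn up to about 200 mm and let go, followed astride for over 6 s as it rolled freely, caught, and left released at rest within about 5 mm of the middle of the track, with nothing else disturbed.

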